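# Load the swivel base with balls and lock it

## Robot

A 6-joint arm with a two-finger parallel gripper is mounted at the origin on the work surface. World frame = base frame: x ahead of the robot, y to its left, z up, the work surface at z = 0. Lengths are in m, angles in rad, forces in N, time in s.
With the tool pointing down it reaches from about 0.225 to 0.875 m from the base axis. Payload 3.4 kg.
Tool frame: the origin (TCP) lies midway between the tips of the shut fingers; the grasp point (between the pads) lies 19 mm behind it (hold_point_z is the distance from the TCP to the grasp point, in m); z points along the fingers, y is the line along which they close (so a half turn about z gives the same grasp; the last joint's range is limited). The gripper opens to 85 mm and grips with 20 to 120 N. Pads are 22 mm wide; open, the fingers measure 114 mm over their backs; the gripper's body (76 mm by 85 mm) begins 54 mm behind the grasp point. The pads swing forward as they close: fully open they stand 13 mm farther back than shut.
Start: joints at [1.169, 0.276, 1.505, -0, 1.361, -0.121], TCP at [0.159, 0.553, 0.197] pointing down, gripper open.
Joint ranges: [-2.89, 2.89], [-0.75, 2.08], [0.22, 2.7], [-1.18, 4.32], [0.11, 2.71], [-2.7, 2.7]. Speed limits (rad/s): [2.57, 2.57, 3.14, 3.14, 3.14, 3.14].

## Interface

Orientations are given as [roll, pitch, yaw] about the fixed x, y, z axes, in that order (R = Rz(yaw) Ry(pitch) Rx(roll)).
In Python, from bench import * gives the robot as it stands. The module is installed in compiled form; this text tells all that it offers.
- The arm moves only by the tool send_rows, never from a script. Its argument "steps" is a list of rows, each a list of 5 numbers: the opening, from 0 (shut) to 1 (fully open), then the shift along the tool's x, y, z in mm, then the turn about the tool's z in degrees. A call has 1 to 10 rows; each row shifts and turns the commanded pose from where the row before left it, along the tool's axes as they then stand; what a row does not reach is not made up. A row lasts 1/8 s, in which the tool goes at most 62.5 mm and 10.7 degrees, less where a joint would pass 70% of its speed; a pose out of reach is approached as far as the arm can. A call is refused whole if a number of a shift passes 62.5 or a number of a turn 10.7, either way. A call with a gripper value outside its range is refused whole. The fingers move at their own pace and stop on an object; "newtons" is the grip in N (left out, the last holds). Time passes only in rows, so rows that do not move let the fingers close. It gives the time, the measured TCP pose, the force, the opening and the grip force at its end, in the units of the state.
- read_state(): the state, without advancing time (a new reading comes with each control period).
- camera(name): name is "scene" or "top"; returns (picture, depth): 400x640x3 uint8, red, green, blue; 400x640 float32, m along the optical axis (not along the pixel's ray), 0 where there is no reading.
- get_calibration(name): a dict with "fx", "fy", "cx", "cy" (pixels), "distortion" ([k1, k2, p1, p2, k3] as OpenCV has them; the pictures are not rectified), "origin" and "attitude" of the camera in the world. Camera axes: x right, y up, looking along -z (the intrinsics and any distortion apply to the point x, -y, -z); pixel columns grow to the right and rows downward; lengths in m; the calibration is good to about 2 mm. A picture is of the moment at which its call begins. get_calibration takes no time and is no camera call.
- finish_job(): hands the job in; it is judged then, once.
The state is a dict: "t": time; "joint_positions": joint angles; "qd": joint speeds; "joint_efforts": joint torques, N m; "position": TCP position; "ee_rot": TCP orientation; "wrist_force": force on the tool from outside, world axes, zero at the start; "moment": the same for the moment, N m; "opening": opening from 0.0 (shut) to 1.0 (fully open); "gripper_force": force on a finger pad.
Only numpy, scipy, OpenCV 4.12 (cv2) and the standard library are available. Lean on these libraries where they do the work, as an engineer would, in place of code of your own. Each camera call takes 0.05 s, during which the arm holds its last target. There are 200 camera calls.

## Task

Fill the swivel base on the bench: take the three steel balls from the blue tray one at a time and drop one into each of its three empty pockets, so that all six pockets hold a ball. Then take the steel lock pin from its stand and push it fully home in the hole of the square boss in the base's corner, and let go. Leave the other things on the bench where they are.

Things in the scene. Friction and masses are not known exactly. Their poses are not given: they have to be found in the camera images.
- base: Square swivel base, 200 x 200 mm, fixed, grey plate on a black underbody, top face 22 mm above the bench. Origin: centre of its underside. Six round black-floored pockets (30 mm across, 11 mm deep) on a 62 mm radius circle; three, varying, start empty. Steel boss in the middle (40 mm across, 4 mm high); at the +x +y corner a square aluminium lock boss, 30 x 30 mm, 12 mm high.
- pocket1 (a point): Point where the centre of a ball lies when it sits in the pocket at 15 degrees: 25 mm above the bench, 3 mm above the plate's top face.
- pocket2 (a point): Point where the centre of a ball lies when it sits in the pocket at 75 degrees: 25 mm above the bench, 3 mm above the plate's top face.
- pocket3 (a point): Point where the centre of a ball lies when it sits in the pocket at 135 degrees: 25 mm above the bench, 3 mm above the plate's top face.
- pocket4 (a point): Point where the centre of a ball lies when it sits in the pocket at 195 degrees: 25 mm above the bench, 3 mm above the plate's top face.
- pocket5 (a point): Point where the centre of a ball lies when it sits in the pocket at 255 degrees: 25 mm above the bench, 3 mm above the plate's top face.
- pocket6 (a point): Point where the centre of a ball lies when it sits in the pocket at 315 degrees: 25 mm above the bench, 3 mm above the plate's top face.
- lock_hole (a point): Centre of the mouth of the lock hole, on top of the lock boss 34 mm above the bench, at x 76 mm, y 76 mm in the base's frame. The hole is vertical, 10 mm across, 34 mm deep (right through).
- tray: Blue plastic ball tray fixed to the bench, 156 (its x) x 54 (its y) x 16 mm high, with three round dimples 30 mm across, 5 mm deep, in a row at x = -50, 0, +50 mm, holding the three loose balls at the start. Origin: centre of its underside. Tray and pin stand may be on either side of the base.
- ball1: Bright steel ball, 28 mm across, about 90 g; origin at its centre (its orientation means nothing). All six balls are alike; any three may be in the tray at the start, with centre 25 mm above the bench (9 mm above the tray's top), the other three already in pockets.
- ball2: Bright steel ball, 28 mm across, about 90 g; origin at its centre (its orientation means nothing). All six balls are alike; any three may be in the tray at the start, with centre 25 mm above the bench (9 mm above the tray's top), the other three already in pockets.
- ball3: Bright steel ball, 28 mm across, about 90 g; origin at its centre (its orientation means nothing). All six balls are alike; any three may be in the tray at the start, with centre 25 mm above the bench (9 mm above the tray's top), the other three already in pockets.
- ball4: Bright steel ball, 28 mm across, about 90 g; origin at its centre (its orientation means nothing). All six balls are alike; any three may be in the tray at the start, with centre 25 mm above the bench (9 mm above the tray's top), the other three already in pockets.
- ball5: Bright steel ball, 28 mm across, about 90 g; origin at its centre (its orientation means nothing). All six balls are alike; any three may be in the tray at the start, with centre 25 mm above the bench (9 mm above the tray's top), the other three already in pockets.
- ball6: Bright steel ball, 28 mm across, about 90 g; origin at its centre (its orientation means nothing). All six balls are alike; any three may be in the tray at the start, with centre 25 mm above the bench (9 mm above the tray's top), the other three already in pockets.
- stand: Aluminium pin stand fixed to the bench, 50 x 50 x 32 mm, with a vertical through hole 10 mm across in the middle that holds the pin at the start. Origin at the centre of its underside.
- pin: Steel lock pin: shaft 8 mm across, 30 mm long, with a pointed end, under a cylindrical head 18 mm across and 22 mm tall (52 mm in all), about 50 g. Origin at the tip of the shaft, z along it towards the head. At the start it stands in the stand, the head's shoulder resting on the stand's top, tip 2 mm above the bench.
- screwdriver: screwdriver with black handle lying on the bench (bystander)
- tape: cardboard roll core, 90 mm across, 20 mm tall, lying flat (bystander); origin at its underside
- foot_a: black rubber foot, disc 38 mm across, 14 mm tall (bystander); origin at its underside
- foot_b: second rubber foot, same as foot_a (bystander); origin at its underside
- collar: dark steel collar, 44 mm across, 26 mm bore, 12 mm tall, lying flat (bystander); origin at its underside
- can: closed grey can, 60 mm across, 85 mm tall, standing (bystander); origin at its underside
Things that resemble listed ones, but are neither listed nor needed, are in the scene too. Leave any purple or yellow look-alike of the ball5 alone.

How it is judged:
By the outcome, as a careful person would: the job done as asked, in the order asked, and still so for the second after the job is handed in, with the robot touching nothing.
It also fails if it takes over 72 s, if anything falls off the work surface, if the arm or the gripper's body presses on something with over 40 N, if the wrist force passes 120 N, or if a joint passes its speed limit or range.

## Working session

There is one attempt and no reset: what is moved stays moved. The work goes in short steps, Python scripts to look and compute and a tool call to move; the robot and the scene stay as the last step left them, time stands still between calls to the robot, and variables do not carry over. Pictures are saved under pics/ and viewed, at most 11 in all, crops included, and the job is handed in when it is done.

Besides the shell and the picture viewer there is one more tool, called after "Call:" by a JSON object that holds its "method" and its "body". send_rows: Moves the arm, as the interface text tells. Its arguments: {"type":"object","properties":{"steps":{"type":"array"},"newtons":{"type":"number"}},"required":["steps"]}

```bash
mkdir -p pics; cat > h.py <<'E'
from bench import *
import numpy as np, cv2
from scipy.spatial.transform import Rotation as R
def att(c):
    a=np.array(c["attitude"],float)
    if a.shape==(3,3): return a
    return R.from_euler('xyz',a).as_matrix() if a.size==3 else R.from_quat(a).as_matrix()
def K(c): return np.array([[c['fx'],0,c['cx']],[0,c['fy'],c['cy']],[0,0,1.]])
def ray(c,px):
    p=cv2.undistortPoints(np.array(px,float).reshape(-1,1,2),K(c),np.array(c['distortion'],float)).reshape(-1,2)
    d=np.c_[p[:,0],-p[:,1],-np.ones(len(p))]
    return d@att(c).T
def onplane(c,px,z):
    d=ray(c,px);o=np.array(c['origin']);return o+d*((z-o[2])/d[:,2])[:,None]
def proj(c,P):
    q=(np.array(P,float).reshape(-1,3)-np.array(c['origin']))@att(c); q=q*[1,-1,-1]
    return cv2.projectPoints(q,np.zeros(3),np.zeros(3),K(c),np.array(c['distortion'],float))[0].reshape(-1,2)
def snap(n,f):
    a,d=camera(n); cv2.imwrite('pics/%s.png'%f,a[:,:,::-1]); np.save('pics/%s.npy'%f,d); return a,d
E
python3 - <<'E'
from h import *
for n in("scene","top"):
    print(n,get_calibration(n)); snap(n,n+'0')
print(read_state())
E
```

```text
scene {'fx': 409.3812214375273, 'fy': 409.3812214375273, 'cx': 318.4760247070404, 'cy': 204.65844212499283, 'distortion': array([-0.01896067,  0.        ,  0.        ,  0.        ,  0.        ]), 'origin': array([ 0.93056547, -0.78767828,  0.62846714]), 'attitude': array([1.0036245 , 0.00970702, 0.43182356])}
top {'fx': 381.1713800455809, 'fy': 381.1713800455809, 'cx': 318.5855635161928, 'cy': 199.2005912039749, 'distortion': array([-0.01120923,  0.        ,  0.        ,  0.        ,  0.        ]), 'origin': array([0.46366133, 0.05882409, 0.92462618]), 'attitude': array([ 0.08371269, -0.01518659, -1.56843714])}
{'t': 0.1, 'joint_positions': array([ 1.16900544e+00,  2.76538419e-01,  1.50596212e+00, -2.73164485e-05,
        1.36064919e+00, -1.21009657e-01]), 'qd': array([ 2.26564835e-04, -2.35143046e-03, -2.74771842e-03,  2.07634748e-04,
       -9.63703550e-05, -8.90951437e-04]), 'joint_efforts': array([ 1.17428433e-03, -4.17702520e+01, -2.46403348e+01, -2.29038615e-04,
        5.72345380e-03, -2.23796107e-06]), 'position': array([0.15916696, 0.55202936, 0.19664012]), 'ee_rot': array([-3.14004374e+00, -1.61450563e-04,  2.86081702e+00]), 'wrist_force': array([-0.69126025,  0.05579079,  0.51062709]), 'moment': array([-0.01163924,  0.04778793,  0.02393952]), 'gripper_force': 0.0, 'opening': 1.000273382801285}
```

View pics/top0.png

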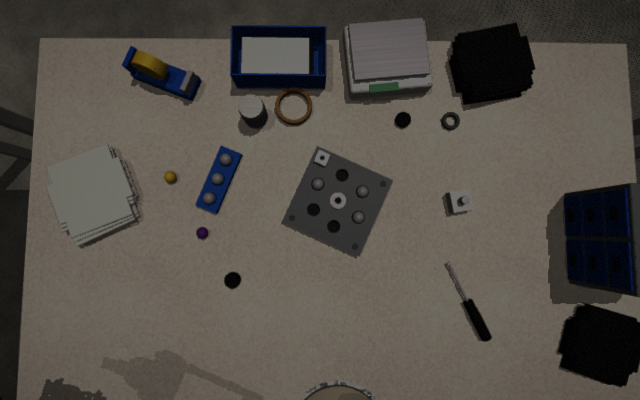

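View pics/scene0.png

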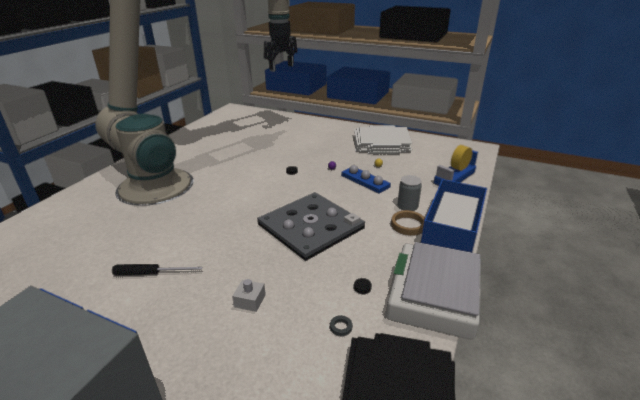

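The top view shows the base at about (338,200), with the lock boss at (321,158). Empty pockets are near (342,175), (313,210) and (334,226). The tray balls are at (226,159), (217,178) and (208,198), and the stand with the pin is at (460,202). The yellow (170,177) and purple (202,233) balls are look-alikes, so I'll leave them. The three steel-grey ones lie on the blue tray, and I'll confirm that in one crop.

```bash
python3 - <<'E'
from h import *
a=cv2.imread('pics/top0.png')
A=cv2.resize(a[135:265,190:400],None,fx=3.8,fy=3.8,interpolation=cv2.INTER_CUBIC)
B=cv2.resize(a[180:225,435:485],None,fx=3.8,fy=3.8,interpolation=cv2.INTER_CUBIC)
A=np.clip(A.astype(float)*1.7,0,255).astype(np.uint8);A[-B.shape[0]:,:B.shape[1]]=np.clip(B*1.2,0,255)
cv2.imwrite('pics/cropA.png',A)
c=get_calibration('top')
hsv=cv2.cvtColor(a,cv2.COLOR_BGR2HSV);g=cv2.cvtColor(a,cv2.COLOR_BGR2GRAY)
# tray: non-blue bits within tray hull
m=((hsv[...,0]>105)&(hsv[...,0]<130)&(hsv[...,1]>120)).astype(np.uint8)
m[:130]=0;m[230:]=0;m[:,:190]=0;m[:,250:]=0
cn=max(cv2.findContours(m,0,2)[0],key=cv2.contourArea)
r=cv2.minAreaRect(cn);print('tray',r,onplane(c,[r[0]],.016))
f=np.zeros_like(m);cv2.drawContours(f,[cn],-1,1,-1)
for e in cv2.findContours(((f>0)&(hsv[...,1]<110)).astype(np.uint8),0,2)[0]:
    if cv2.contourArea(e)>20:
        p,rr=cv2.minEnclosingCircle(e);mo=cv2.moments(e);q=[mo['m10']/mo['m00'],mo['m01']/mo['m00']];print('ball',p,rr,q,onplane(c,[p,q],.025).round(4).tolist())
# dark pockets
roi=np.zeros_like(g);roi[145:260,280:395]=1
n,l,s,ce=cv2.connectedComponentsWithStats(((g<35)&(roi>0)).astype(np.uint8))
for i in range(1,n):
    if s[i,4]>40: print('dark',s[i],ce[i].round(1),onplane(c,[ce[i]],.022).round(4)[0])
n,l,s,ce=cv2.connectedComponentsWithStats(((g>110)&(roi>0)).astype(np.uint8))
for i in range(1,n):
    if 20<s[i,4]: print('bright',s[i],ce[i].round(1),onplane(c,[ce[i]],.026).round(4)[0])
E
```

```text
tray ((218.34671020507812, 179.36029052734375), (22.847244262695312, 64.95899963378906), 23.051301956176758) [[0.58676048 0.28543692 0.016     ]]
ball (208.5, 197.75) 5.942532062530518 [208.51530612244898, 197.70408163265307] [[0.5417, 0.3053, 0.025], [0.5418, 0.3053, 0.025]]
ball (216.88461303710938, 178.11538696289062) 5.989492416381836 [216.87017543859648, 178.24035087719298] [[0.5885, 0.2867, 0.025], [0.5882, 0.2868, 0.025]]
ball (225.19862365722656, 158.82876586914062) 5.918525218963623 [225.25627240143368, 158.91935483870967] [[0.6349, 0.2681, 0.025], [0.6347, 0.268, 0.025]]
dark [336 169  13  13 132] [341.7 174.8] [ 0.5983 -0.0099  0.022 ]
dark [307 203  13  13 138] [313.1 209.2] [0.5155 0.0584 0.022 ]
dark [327 220  13  13 138] [333.1 226. ] [0.4759 0.0108 0.022 ]
bright [315 151  14  14  79] [321.9 157.3] [0.6396 0.0376 0.026 ]
```

View pics/cropA.png

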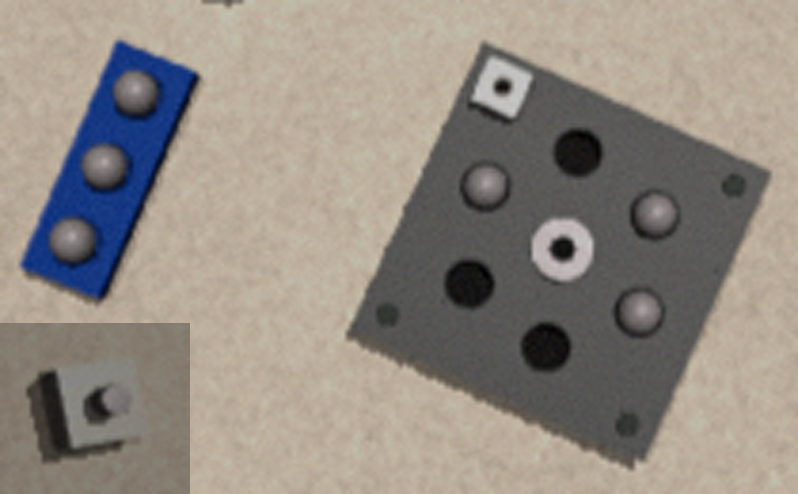

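The crop confirms three grey steel balls in the blue tray, three empty pockets, and the lock hole. It also shows the pin head at about (465.5,200.5) in the full picture. Next I fit the base pose and measure the pin in both views.

```bash
python3 - <<'E'
from h import *
from scipy.optimize import least_squares as LS
c=get_calibration('top');a=cv2.imread('pics/top0.png');g=cv2.cvtColor(a,6)
# balls in pockets: hough-ish via bright blob vs plate
roi=g[145:260,280:395]
def blob(m,ctr,w):
    x,y=ctr;s=np.zeros_like(m);s[y-w:y+w+1,x-w:x+w+1]=m[y-w:y+w+1,x-w:x+w+1]
    n,l,st,ce=cv2.connectedComponentsWithStats(s);i=1+st[1:,4].argmax();return ce[i],st[i]
print('grey plate',np.median(roi))
balls=[]
for p in((318,184),(362,191),(358,217)):
    print(g[p[1],p[0]-9:p[0]+10])
sc=get_calibration('scene');b=cv2.imread('pics/scene0.png')
ang=np.radians([15,75,135,195,255,315]);M=np.c_[.062*np.cos(ang),.062*np.sin(ang)]
obs=np.array([[.5983,-.0099],[.5155,.0584],[.4759,.0108]])
hole,_=blob((g[:]<70).astype(np.uint8),(322,157),4);H=onplane(c,[hole],.034)[0];print('hole px',hole,H)
best=None
for y0 in range(0,360,60):
    for ks in [(0,2,3),(1,3,4),(2,4,5),(3,5,0),(4,0,1),(5,1,2),(0,3,2),(1,3,2),(0,2,4),(1,4,3),(1,3,4),(0,3,4),(2,5,4)]:
        def f(p):
            Rm=R.from_euler('z',p[2]).as_matrix()[:2,:2]
            return np.r_[((M[list(ks)]@Rm.T+p[:2])-obs).ravel(),Rm@[.076,.076]+p[:2]-H[:2]]
        r=LS(f,[.54,.01,np.radians(y0)])
        if best is None or r.cost<best[0]: best=(r.cost,ks,r.x,r.fun)
print(best,np.degrees(best[2][2]))
p=best[2];Rm=R.from_euler('z',p[2]).as_matrix()[:2,:2]
P=M@Rm.T+p[:2];print('pockets',P.round(4).tolist(),'hole',Rm@[.076,.076]+p[:2])
print('proj scene', proj(sc,np.r_[np.c_[P,[.022]*6],[np.r_[H]]]).round(1).tolist())
# pin: stand top
d=np.load('pics/top0.npy');print(d[196:206,458:472].round(3)[::2])
gs=cv2.cvtColor(a,6)[192:214,444:476];print(gs[::1])
def sub(img,x,y,w,h,k): return cv2.resize(img[y:y+h,x:x+w],None,fx=k,fy=k,interpolation=cv2.INTER_CUBIC)
C=np.hstack([sub(a,440,185,36,30,10),sub(b,228,274,44,37,10)[:300,:430]]);C=np.clip(C*1.5,0,255).astype(np.uint8)
D=sub(b,252,190,119,66,6.6);D=D[:,:790]
W=np.zeros((300+min(D.shape[0],300),790,3),np.uint8);W[:300]=C[:,:790];W[300:300+D.shape[0],:D.shape[1]]=D[:300]
cv2.imwrite('pics/pin.png',W[:600])
E
```

```text
grey plate 61.0
[50 51 24 36 50 59 69 77 84 82 77 73 68 55 27 42 53 52 51]
[54 54 45 18 37 54 59 70 79 90 91 80 74 69 56 38 51 54 54]
[53 52 35 18 36 53 61 69 79 89 89 82 76 67 55 35 51 53 51]
hole px [321.75  157.375] [0.63782797 0.0382158  0.034     ]
(np.float64(3.591558352506016e-08), (0, 2, 3), array([ 5.37138531e-01,  4.53110094e-04, -4.27741048e-01]), array([-1.31479790e-05,  1.11880104e-04, -6.64647199e-05,  1.29724808e-04,
        9.02092497e-05, -1.05659916e-04, -1.05965508e-05, -1.35944996e-04])) -24.507756771423953
pockets [[0.5983, -0.0098], [0.5766, 0.0483], [0.5154, 0.0585], [0.476, 0.0107], [0.4977, -0.0474], [0.5588, -0.0576]] hole [0.63781737 0.03807985]
proj scene [[330.2, 227.1], [331.3, 213.6], [312.3, 206.6], [291.3, 212.2], [288.2, 225.6], [307.9, 233.6], [351.7, 217.0]]
[[0.902 0.902 0.9   0.903 0.901 0.902 0.901 0.883 0.899 0.899 0.901 0.905
  0.9   0.904]
 [0.901 0.899 0.89  0.887 0.878 0.879 0.88  0.879 0.878 0.879 0.879 0.903
  0.901 0.903]
 [0.9   0.894 0.886 0.882 0.882 0.879 0.878 0.88  0.879 0.878 0.878 0.9
  0.9   0.899]
 [0.902 0.898 0.892 0.89  0.88
[... 2375 characters left out ...]
2 109 110 109 109 108 109 109 105]
 [ 97  58  53  50  36  25  25  25  36  88 112 111 110 111 110 111 113 114
  113 109 111 111 110 109 106 106 105 102 108 108 103 102]
 [102  59  53  50  38  25  23  22  33  75 112 112 112 110 109 113 109 110
  103 100 100  94  91  93  98  94  92  93 103 106 106 102]
 [ 99  58  56  54  41  24  21  25  31  67 111 113 106 100  99  96  93  91
   78  68  61  47  48  71  92  93  90  93 104 106 105 102]
 [100  60  52  52  46  33  24  24  29  54  92  92  77  65  64  56  47  48
   48  53  46  42  56  94 106 105 104 103 106 108 106 102]
 [103  72  53  53  52  41  32  34  35  36  47  47  45  45  48  55  54  55
   59  72  73  72  80 107 108 104 105 108 107 106 104 105]]
```

View pics/pin.png

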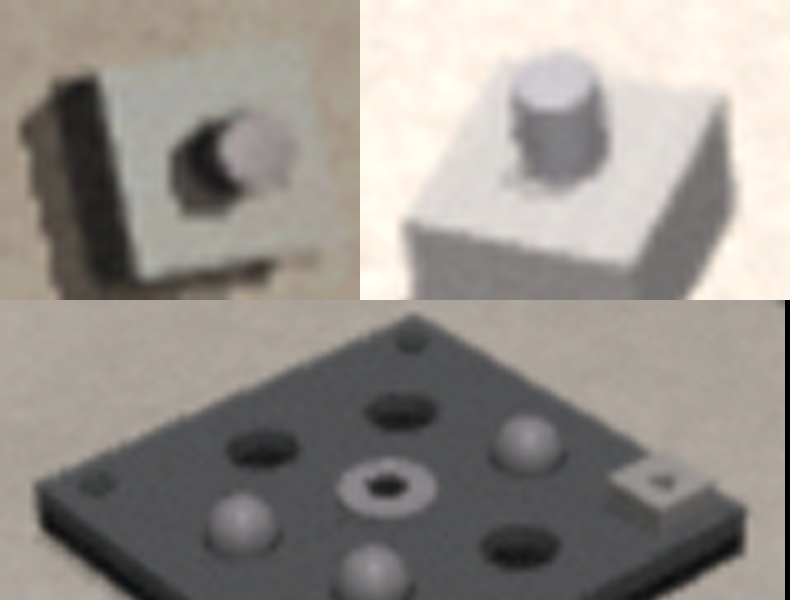

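Both views agree on the lock hole: the scene projection (351.7,217.0) sits against (352,217) seen. The base fit residuals are about 0.1 mm. Next I triangulate the pin and work out the first move.

```bash
cat >> h.py <<'E'
def go(x,y,z,yd=None):
    s=read_state();Rm=R.from_euler('xyz',s['ee_rot']).as_matrix()
    ya=np.degrees(np.arctan2(Rm[1,1],Rm[0,1])); t=0
    if yd is not None:
        t=(ya-yd+90)%180-90; Rm=Rm@R.from_euler('z',t,degrees=True).as_matrix()
    print('t',round(s['t'],2),'pos',s['position'].round(4),'ydir',round(ya,2),'open',round(s['opening'],3),'F',s['wrist_force'].round(1),'| turn',round(t,2),'then shift mm',((np.array([x,y,z])-s['position'])@Rm*1000).round(1))
E
python3 - <<'E'
from h import *
T=get_calibration('top');S=get_calibration('scene')
p1,p2=[465.2,199.5],[247.3,281.8]
print(onplane(T,[p1],.054),onplane(S,[p2],.054))
o1,o2=np.array(T['origin']),np.array(S['origin']);d1,d2=ray(T,[p1])[0],ray(S,[p2])[0]
k=np.linalg.lstsq(np.c_[d1,-d2],o2-o1,rcond=None)[0];print(o1+k[0]*d1,o2+k[1]*d2)
go(.5417,.3053,.1,68.2)
E
```

```text
[[ 0.53729049 -0.29288613  0.054     ]] [[ 0.5379106  -0.29292846  0.054     ]]
[ 0.53730668 -0.29296344  0.05380862] [ 0.53773297 -0.29270465  0.05374012]
t 0.1 pos [0.1592 0.552  0.1966] ydir 73.91 open 1.0 F [-0.7  0.1  0.5] | turn 5.71 then shift mm [-446.8  -86.9   96.8]
```

Call:
{"method": "send_rows", "body": {"steps": [[1,0,0,0,5.7],[1,-50,-9.7,10.8,0],[1,-50,-9.7,10.8,0],[1,-50,-9.7,10.8,0],[1,-50,-9.7,10.8,0],[1,-50,-9.7,10.8,0],[1,-50,-9.7,10.8,0],[1,-50,-9.7,10.8,0],[1,-50,-9.7,10.8,0],[1,-46.8,-9.3,10.4,0]], "newtons": 30}}

```text
t: 1.35
position: [0.5431, 0.3047, 0.0998]
ee_rot: [-3.141, -0.001, 2.761]
wrist_force: [0.0, 0.5, -0.1]
opening: 0.995
gripper_force: 0.0
```

```bash
python3 -c "
from h import *
go(.5417,.3053,.018,68.2)"
```

```text
t 1.35 pos [0.5431 0.3047 0.0998] ydir 68.19 open 0.995 F [ 0.   0.5 -0.1] | turn -0.01 then shift mm [ 1.5  0.  81.8]
```

Call:
{"method": "send_rows", "body": {"steps": [[1,1,0,25,0],[1,0,0,25,0],[1,0,0,20,0],[1,0,0,6,0],[1,0,0,5,0],[1,0,0,0,0]]}}

```text
t: 2.1
position: [0.5412, 0.3065, 0.0199]
ee_rot: [3.141, 0.0, 2.761]
wrist_force: [-0.2, -0.4, -1.0]
opening: 0.999
gripper_force: 0.0
```

```bash
python3 -c "
from h import *
go(.5417,.3053,.018,68.2); snap('scene','s1');a=cv2.imread('pics/s1.png')
S=get_calibration('scene');print(proj(S,[.5417,.3053,.025]))
cv2.imwrite('pics/s1c.png',cv2.resize(a[130:210,310:420],None,fx=6,fy=6,interpolation=2))"
```

```text
t 2.1 pos [0.5412 0.3065 0.0199] ydir 68.22 open 0.999 F [-0.2 -0.4 -1. ] | turn 0.02 then shift mm [-0.9 -1.   1.9]
[[353.19533984 169.14773325]]
```

View pics/s1c.png

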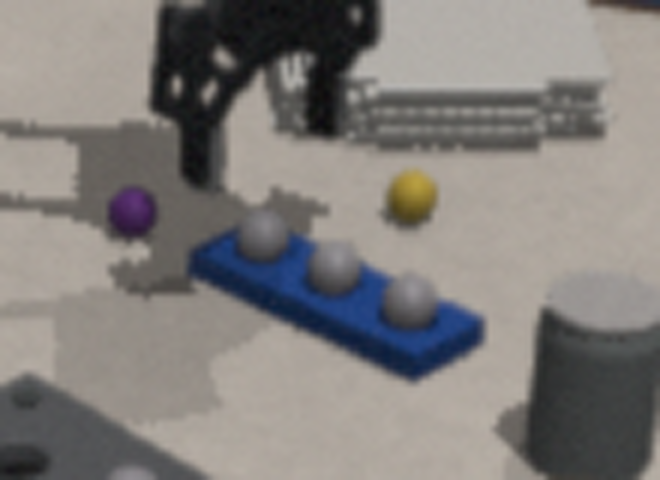

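The crop shows the open fingers straddling the near tray ball (crop (263,236)), clear of the tray and of the purple ball. Now I close.

Call:
{"method": "send_rows", "body": {"steps": [[0.5,-0.5,-0.5,2,0],[0.2,0,0,0,0],[0.2,0,0,0,0],[0.2,0,0,0,0],[0.2,0,0,0,0],[0.2,0,0,0,0]], "newtons": 30}}

```text
t: 2.9
position: [0.5413, 0.3057, 0.0176]
ee_rot: [3.142, -0.0, 2.761]
wrist_force: [0.1, 0.8, 0.1]
opening: 0.201
gripper_force: 0.0
```

```bash
python3 -c "
from h import *
go(.5417,.3053,.018,68.2); snap('scene','s2');a=cv2.imread('pics/s2.png')
cv2.imwrite('pics/s2c.png',cv2.resize(a[130:200,320:400],None,fx=8,fy=8,interpolation=2))"
```

```text
t 2.9 pos [0.5413 0.3057 0.0176] ydir 68.21 open 0.201 F [0.1 0.8 0.1] | turn 0.01 then shift mm [-0.5 -0.2 -0.4]
```

View pics/s2c.png

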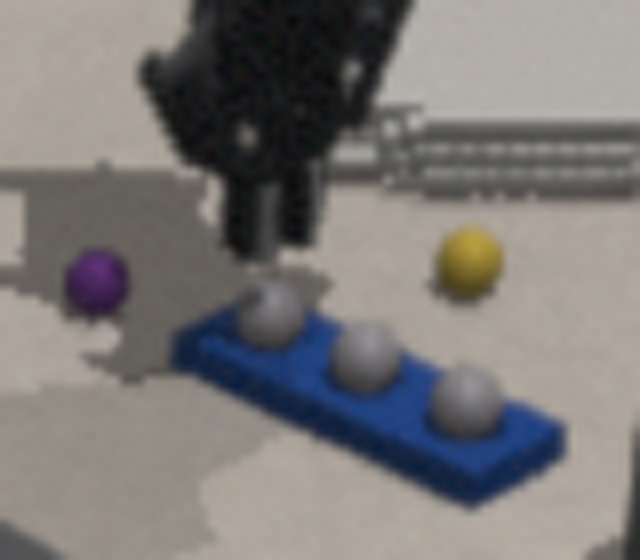

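The closed fingers (crop (262,255)) hang above or behind the ball (crop (270,315)), which hasn't moved. I'll use depth to find where the fingertips really are.

```bash
python3 - <<'E'
from h import *
S=get_calibration('scene');T=get_calibration('top')
print('start TCP proj',proj(S,[.159,.552,.197]),'now',proj(S,[.5413,.3057,.0176]))
d=np.load('pics/s2.npy')
def pts(c,d,x0,x1,y0,y1):
    u,v=np.meshgrid(np.arange(x0,x1),np.arange(y0,y1));u=u.ravel();v=v.ravel()
    p=cv2.undistortPoints(np.c_[u,v].astype(float).reshape(-1,1,2),K(c),np.array(c['distortion'],float)).reshape(-1,2)
    z=d[v,u];q=np.c_[p[:,0],-p[:,1],-np.ones(len(p))]*z[:,None]
    return u,v,q@att(c).T+c['origin']
u,v,P=pts(S,d,344,364,150,176)
for y in range(150,176,2):
    k=v==y;print(y,[tuple((1000*q).astype(int)) for q in P[k][3:17:3]])
a,dt=snap('top','t2')
print(proj(T,[[.5413,.3057,.0176],[.5413,.3057,.1]]))
E
```

```text
start TCP proj [[282.22005371  81.32788192]] now [[353.03902863 171.13963701]]
150 [(np.int64(535), np.int64(260), np.int64(109)), (np.int64(540), np.int64(272), np.int64(104)), (np.int64(545), np.int64(286), np.int64(100)), (np.int64(545), np.int64(314), np.int64(88)), (np.int64(555), np.int64(313), np.int64(90))]
152 [(np.int64(460), np.int64(459), np.int64(3)), (np.int64(537), np.int64(280), np.int64(94)), (np.int64(544), np.int64(288), np.int64(92)), (np.int64(544), np.int64(315), np.int64(80)), (np.int64(555), np.int64(313), np.int64(83))]
154 [(np.int64(464), np.int64(449), np.int64(0)), (np.int64(537), np.int64(281), np.int64(87)), (np.int64(544), np.int64(291), np.int64(84)), (np.int64(546), np.int64(311), np.int64(76)), (np.int64(555), np.int64(315), np.int64(75))]
156 [(np.int64(471), np.int64(431), np.int64(1)), (np.int64(538), np.int64(281), np.int64(80)), (np.int64(544), np.int64(289), np.int64(78)), (np.int64(545), np.int64(315), np.int64(67)), (np.int64(554), np.int64(317), np.int64(68))]
158 [(np.int64(525), np.int64(290), np.int64(67)), (np.int64(537), np.int64(284),
[... 1379 characters left out ...]
6), np.int64(290), np.int64(28)), (np.int64(546), np.int64(291), np.int64(29)), (np.int64(553), np.int64(297), np.int64(28)), (np.int64(555), np.int64(322), np.int64(16))]
172 [(np.int64(525), np.int64(292), np.int64(17)), (np.int64(532), np.int64(300), np.int64(14)), (np.int64(546), np.int64(291), np.int64(22)), (np.int64(551), np.int64(303), np.int64(17)), (np.int64(560), np.int64(307), np.int64(17))]
174 [(np.int64(530), np.int64(279), np.int64(17)), (np.int64(540), np.int64(281), np.int64(19)), (np.int64(549), np.int64(284), np.int64(19)), (np.int64(557), np.int64(288), np.int64(19)), (np.int64(564), np.int64(295), np.int64(17))]
[[209.18262304 198.18065553]
 [198.88791113 194.89777407]]
```

View pics/t2.png

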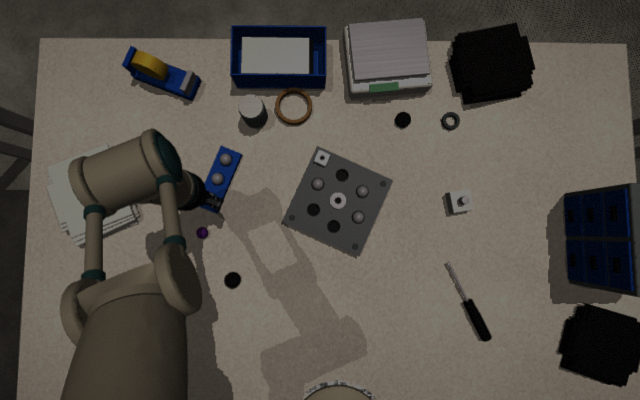

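Depth places the real fingertips at z ≈ 52 mm, in the right xy, while the reported TCP z is 18 mm. So the tips are about 34 mm above what the state says, at both this pose and the start. I trust the view: reopen, go 32 mm lower, then close.

Call:
{"method": "send_rows", "body": {"steps": [[1,0,0,0,0],[1,0,0,0,0],[1,0,0,0,0],[1,0,0,0,0],[1,0,0,12,0],[1,0,0,10,0],[1,0,0,5,0],[1,0,0,3,0],[1,0,0,0,0]]}}

```text
t: 4.12
position: [0.5413, 0.3057, -0.0127]
ee_rot: [-3.141, -0.0, 2.761]
wrist_force: [-0.1, -0.9, -0.3]
opening: 1.003
gripper_force: 0.0
```

```bash
cat >> h.py <<'E'
def tipz(name,xy,r=.07,f=None):
    "lowest heights of dark gripper pixels near xy in the scene depth"
    S=get_calibration('scene');a,d=snap('scene',name)
    v,u=np.mgrid[0:400,0:640];v=v.ravel();u=u.ravel()
    p=cv2.undistortPoints(np.c_[u,v].astype(float).reshape(-1,1,2),K(S),np.array(S['distortion'],float)).reshape(-1,2)
    P=(np.c_[p[:,0],-p[:,1],-np.ones(len(p))]*d[v,u][:,None])@att(S).T+S['origin']
    k=(np.hypot(*(P[:,:2]-xy).T)<r)&(P[:,2]<.15)&(P[:,2]>.006)&(a.reshape(-1,3).max(1)<70)
    return u[k],v[k],P[k]
E
python3 - <<'E'
from h import *
go(.5417,.3053,-.0145,68.2)
u,v,P=tipz('s3',[.5415,.3055])
for x in range(u.min(),u.max()+1):
    k=u==x
    if k.any(): j=np.where(k)[0][v[k].argmax()];print(x,v[j],P[j].round(3),end='; ')
E
```

```text
t 4.12 pos [ 0.5413  0.3057 -0.0127] ydir 68.21 open 1.003 F [-0.1 -0.9 -0.3] | turn 0.01 then shift mm [-0.5 -0.2  1.8]
335 167 [0.475 0.315 0.014]; 336 148 [0.506 0.246 0.117]; 337 156 [0.509 0.247 0.09 ]; 338 157 [0.515 0.241 0.091]; 339 156 [0.517 0.243 0.094]; 340 169 [0.514 0.261 0.041]; 341 170 [0.517 0.263 0.037]; 342 174 [0.511 0.288 0.01 ]; 343 175 [0.515 0.287 0.007]; 344 175 [0.518 0.286 0.008]; 345 176 [0.522 0.285 0.006]; 346 176 [0.526 0.283 0.008]; 347 176 [0.532 0.278 0.012]; 348 177 [0.535 0.28  0.008]; 349 178 [0.539 0.278 0.006]; 350 178 [0.542 0.277 0.007]; 351 179 [0.547 0.274 0.006]; 352 179 [0.551 0.273 0.008]; 353 179 [0.554 0.273 0.008]; 354 180 [0.559 0.269 0.008]; 355 180 [0.561 0.271 0.008]; 356 180 [0.567 0.265 0.012]; 357 182 [0.571 0.263 0.007]; 358 182 [0.574 0.264 0.007]; 359 182 [0.578 0.261 0.009]; 360 183 [0.581 0.262 0.006]; 361 183 [0.585 0.259 0.009]; 362 183 [0.589 0.257 0.01 ]; 363 178 [0.583 0.282 0.014]; 364 178 [0.588 0.277 0.018]; 365 178 [0.591 0.278 0.018]; 366 178 [0.596 0.272 0.022]; 367 178 [0.596 0.283 0.016]; 368 177 [0.599 0.283 0.02 ]; 369 147 [0.572 0.361 0.084]; 370 147 [0.576 0.359 0.085]; 371 146 [0.577 0.364 0.087];
```

Call:
{"method": "send_rows", "body": {"steps": [[0.5,0,0,1.5,0],[0.2,0,0,0,0],[0.2,0,0,0,0],[0.2,0,0,0,0],[0.2,0,0,0,0],[0.2,0,0,0,0]]}}

```text
t: 4.92
position: [0.5415, 0.3058, -0.0136]
ee_rot: [3.141, 0.0, 2.761]
wrist_force: [-0.5, 0.8, 2.0]
opening: 0.298
gripper_force: 29.4
```

```bash
python3 -c "
from h import *
go(.5983,-.0098,.10,65.5)"
```

```text
t 4.92 pos [ 0.5415  0.3058 -0.0136] ydir 68.21 open 0.298 F [-0.5  0.8  2. ] | turn 2.71 then shift mm [-182.6 -263.6 -113.7]
```

A grip at 0.298 (25 mm) suggests the tips touch above the equator, so I regrip 7 mm lower.

Call:
{"method": "send_rows", "body": {"steps": [[0.6,0,0,0,0],[0.6,0,0,0,0],[0.6,0,0,4,0],[0.6,0,0,3,0],[0.2,0,0,0,0],[0.2,0,0,0,0],[0.2,0,0,0,0],[0.2,0,0,0,0]]}}

```text
t: 5.92
position: [0.5431, 0.3059, -0.018]
ee_rot: [3.139, 0.004, 2.762]
wrist_force: [-2.0, -1.7, 16.0]
opening: 0.304
gripper_force: 32.5
```

The tips touch the tray at this height (16 N), and the opening is the same, so about 0.30 is the ball's width and the grip is sound. Lift.

Call:
{"method": "send_rows", "body": {"steps": [[0.2,0,0,-10,0],[0.2,0,0,-30,0],[0.2,0,0,-30,0],[0.2,0,0,0,0]]}}

```text
t: 6.42
position: [0.5431, 0.3065, 0.0513]
ee_rot: [3.138, 0.003, 2.761]
wrist_force: [0.3, 0.9, -1.6]
opening: 0.302
gripper_force: 29.6
```

```bash
python3 -c "
from h import *
go(.5983,-.0098,.052,65.5)"
```

```text
t 6.42 pos [0.5431 0.3065 0.0513] ydir 68.21 open 0.302 F [ 0.3  0.9 -1.6] | turn 2.71 then shift mm [-181.4 -265.    -1.2]
```

Call:
{"method": "send_rows", "body": {"steps": [[0.2,0,0,0,2.7],[0.2,-26,-38,0,0],[0.2,-26,-38,0,0],[0.2,-26,-38,0,0],[0.2,-26,-38,0,0],[0.2,-26,-38,0,0],[0.2,-26,-38,0,0],[0.2,-25,-37,0,0],[0.2,0,0,10,0],[0.2,0,0,0,0]]}}

```text
t: 7.68
position: [0.5941, -0.01, 0.0369]
ee_rot: [-3.141, -0.005, 2.713]
wrist_force: [0.1, 0.7, -1.6]
opening: 0.302
gripper_force: 29.8
```

```bash
python3 -c "
from h import *
go(.5983,-.0098,-.009,65.5)"
```

```text
t 7.67 pos [ 0.5941 -0.01    0.0369] ydir 65.46 open 0.302 F [ 0.1  0.7 -1.6] | turn -0.04 then shift mm [-4.   2.  45.8]
```

Call:
{"method": "send_rows", "body": {"steps": [[0.2,-4.5,1.5,15,0],[0.2,0,0,15,0],[0.2,0,0,8,0],[0.2,0,0,0,0]]}}

```text
t: 8.18
position: [0.6, -0.0105, -0.0]
ee_rot: [-3.141, -0.002, 2.715]
wrist_force: [-0.7, -0.3, -1.5]
opening: 0.3
gripper_force: 29.8
```

```bash
python3 -c "
from h import *
go(.5983,-.0098,-.009,65.5)
S=get_calibration('scene');a,d=snap('scene','s5');print(proj(S,[[.5983,-.0098,.033],[.5983,-.0098,.022]]))
cv2.imwrite('pics/s5c.png',cv2.resize(a[170:260,270:390,::-1],None,fx=6,fy=6,interpolation=2))"
```

```text
t 8.18 pos [ 0.6    -0.0105 -0.    ] ydir 65.54 open 0.3 F [-0.7 -0.3 -1.5] | turn 0.04 then shift mm [ 1.8 -0.1  9. ]
[[330.19803987 223.58242899]
 [330.17324031 227.13016816]]
```

View pics/s5c.png

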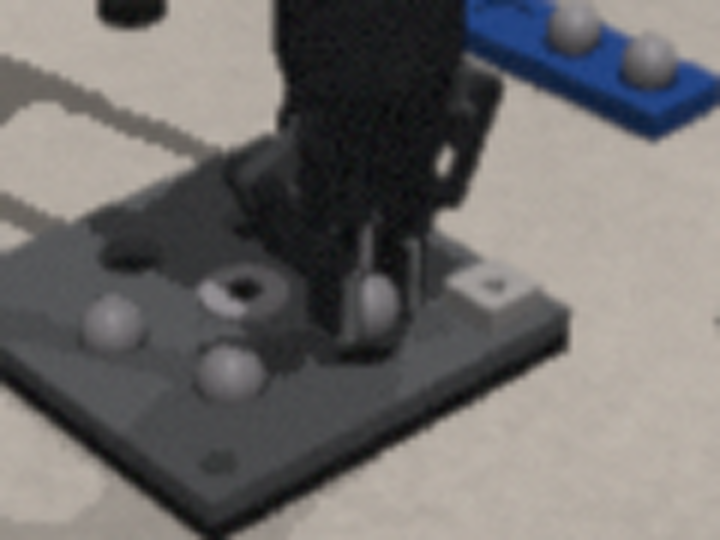

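The picture shows the ball held between the pads over pocket 1 (crop (375,305)). Lower it and release with a limited opening.

Call:
{"method": "send_rows", "body": {"steps": [[0.2,0.5,0,5,0],[0.2,0,0,4,0],[0.2,0,0,0,0],[0.5,0,0,0,0],[0.5,0,0,0,0],[0.5,0,0,0,0]]}}

```text
t: 8.98
position: [0.6007, -0.0108, -0.0077]
ee_rot: [3.141, 0.0, 2.714]
wrist_force: [-0.2, -0.1, -0.4]
opening: 0.5
gripper_force: 0.0
```

Call:
{"method": "send_rows", "body": {"steps": [[0.5,0,0,-20,0],[0.5,0,0,-40,0]]}}

```text
t: 9.22
position: [0.5989, -0.0106, 0.0511]
ee_rot: [-3.14, -0.004, 2.714]
wrist_force: [0.9, -0.1, -0.3]
opening: 0.5
gripper_force: 0.0
```

```bash
python3 -c "
from h import *
go(.5883,.2867,.05,68.2)"
```

```text
t 9.22 pos [ 0.5989 -0.0106  0.0511] ydir 65.51 open 0.5 F [ 0.9 -0.1 -0.3] | turn -2.69 then shift mm [120.2 272.1   1.4]
```

Call:
{"method": "send_rows", "body": {"steps": [[0.6,0,0,0,-2.7],[0.6,20,45,0,0],[0.6,20,45,0,0],[0.6,20,45,0,0],[0.6,20,45,0,0],[0.6,20,46,0,0],[0.6,20,46,0,0],[0.6,0,0,20,0],[0.6,0,0,0,0]]}}

```text
t: 10.35
position: [0.5883, 0.2865, 0.0306]
ee_rot: [-3.139, -0.003, 2.763]
wrist_force: [-0.6, -0.3, 0.2]
opening: 0.603
gripper_force: 0.0
```

```bash
python3 -c "
from h import *
go(.5883,.2867,-.0145,68.2)"
```

```text
t 10.35 pos [0.5883 0.2865 0.0306] ydir 68.29 open 0.603 F [-0.6 -0.3  0.2] | turn 0.09 then shift mm [-0.   0.3 45.1]
```

Call:
{"method": "send_rows", "body": {"steps": [[0.6,0,0,20,0],[0.6,0,0,15,0],[0.6,0,0,10,0],[0.6,0,0,0,0],[0.2,0,0,0,0],[0.2,0,0,0,0],[0.2,0,0,0,0]]}}

```text
t: 11.22
position: [0.5907, 0.2866, -0.0121]
ee_rot: [3.14, 0.001, 2.761]
wrist_force: [-0.7, 0.1, 1.5]
opening: 0.302
gripper_force: 29.4
```

Call:
{"method": "send_rows", "body": {"steps": [[0.2,0,0,-10,0],[0.2,0,0,-30,0],[0.2,0,0,-26,0],[0.2,0,0,0,0]]}}

```text
t: 11.72
position: [0.5918, 0.2871, 0.0558]
ee_rot: [3.138, 0.004, 2.761]
wrist_force: [0.2, 0.1, -1.0]
opening: 0.297
gripper_force: 29.6
```

```bash
python3 -c "
from h import *
go(.5154,.0585,.05,65.5)"
```

```text
t 11.72 pos [0.5918 0.2871 0.0558] ydir 68.22 open 0.297 F [ 0.2  0.1 -1. ] | turn 2.72 then shift mm [ -25.2 -239.7    5. ]
```

Call:
{"method": "send_rows", "body": {"steps": [[0.2,0,0,0,2.7],[0.2,-6,-48,0,0],[0.2,-5,-48,0,0],[0.2,-5,-48,0,0],[0.2,-5,-48,0,0],[0.2,-5,-47.7,0,0],[0.2,0,0,15,0],[0.2,0,0,15,0],[0.2,0,0,10,0],[0.2,0,0,0,0]]}}

```text
t: 12.98
position: [0.5135, 0.0584, 0.0117]
ee_rot: [-3.141, -0.003, 2.716]
wrist_force: [0.6, -0.3, -0.1]
opening: 0.302
gripper_force: 29.8
```

```bash
python3 -c "
from h import *
go(.5172,.0578,-.0095,65.5)"
```

```text
t 12.97 pos [0.5135 0.0584 0.0117] ydir 65.6 open 0.302 F [ 0.6 -0.3 -0.1] | turn 0.1 then shift mm [-3.6  1.  21.2]
```

Call:
{"method": "send_rows", "body": {"steps": [[0.2,-3.5,1,5,0],[0.2,0,0,5,0],[0.2,0,0,0,0],[0.2,0,0,0,0]]}}

```text
t: 13.48
position: [0.518, 0.0569, 0.0032]
ee_rot: [3.141, 0.0, 2.714]
wrist_force: [-0.6, 0.3, -0.1]
opening: 0.301
gripper_force: 29.8
```

```bash
python3 -c "
from h import *
go(.5172,.0578,-.0095,65.5)"
```

```text
t 13.47 pos [0.518  0.0569 0.0032] ydir 65.51 open 0.301 F [-0.6  0.3 -0.1] | turn 0.01 then shift mm [ 1.1  0.5 12.7]
```

Call:
{"method": "send_rows", "body": {"steps": [[0.2,0.5,0.5,6,0],[0.2,0,0,6,0],[0.2,0,0,0,0],[0.2,0,0,0,0],[0.5,0,0,0,0],[0.5,0,0,0,0],[0.5,0,0,0,0]]}}

```text
t: 14.35
position: [0.5179, 0.0576, -0.0087]
ee_rot: [3.141, 0.0, 2.714]
wrist_force: [-0.5, -0.0, -0.2]
opening: 0.501
gripper_force: 0.0
```

Call:
{"method": "send_rows", "body": {"steps": [[0.5,0,0,-20,0],[0.5,0,0,-40,0]]}}

```text
t: 14.6
position: [0.5161, 0.0575, 0.0504]
ee_rot: [-3.14, -0.004, 2.714]
wrist_force: [1.0, -0.4, 0.2]
opening: 0.501
gripper_force: 0.0
```

```bash
python3 -c "
from h import *
go(.6349,.2681,.05,68.2)"
```

```text
t 14.6 pos [0.5161 0.0575 0.0504] ydir 65.51 open 0.501 F [ 1.  -0.4  0.2] | turn -2.69 then shift mm [-3.210e+01  2.396e+02 -1.000e-01]
```

Call:
{"method": "send_rows", "body": {"steps": [[0.6,0,0,0,-2.7],[0.6,-6,48,0,0],[0.6,-6,48,0,0],[0.6,-6,48,0,0],[0.6,-6,48,0,0],[0.6,-6,47.6,0,0],[0.6,0,0,20,0],[0.6,0,0,0,0]]}}

```text
t: 15.6
position: [0.6327, 0.2689, 0.0291]
ee_rot: [-3.139, -0.004, 2.762]
wrist_force: [0.1, -0.3, -0.2]
opening: 0.602
gripper_force: 0.0
```

```bash
python3 -c "
from h import *
go(.6349,.2681,-.0145,68.2)
a,d=snap('top','t5');cv2.imwrite('pics/t5c.png',cv2.resize(a[140:260,190:400,::-1],None,fx=3.8,fy=3.8,interpolation=2))"
```

```text
t 15.6 pos [0.6327 0.2689 0.0291] ydir 68.26 open 0.602 F [ 0.1 -0.3 -0.2] | turn 0.06 then shift mm [-2.5  0.2 43.6]
```

View pics/t5c.png

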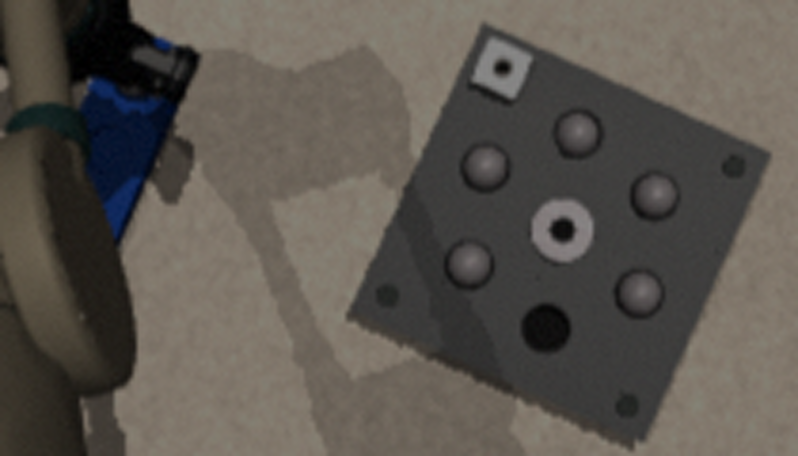

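Both balls sit in their pockets. The only empty one left is at crop (545,328), which is pocket 4. Now the third ball.

Call:
{"method": "send_rows", "body": {"steps": [[0.6,-0.5,0,20,0],[0.6,0,0,15,0],[0.6,0,0,8.5,0],[0.6,0,0,0,0],[0.2,0,0,0,0],[0.2,0,0,0,0],[0.2,0,0,0,0]]}}

```text
t: 16.52
position: [0.6355, 0.2689, -0.0115]
ee_rot: [3.141, 0.001, 2.761]
wrist_force: [-0.3, 0.3, 2.9]
opening: 0.297
gripper_force: 29.4
```

Call:
{"method": "send_rows", "body": {"steps": [[0.2,0,0,-10,0],[0.2,0,0,-30,0],[0.2,0,0,-26,0],[0.2,0,0,0,0]]}}

```text
t: 17.02
position: [0.6368, 0.2694, 0.0564]
ee_rot: [3.138, 0.004, 2.761]
wrist_force: [-0.0, 0.9, -1.0]
opening: 0.3
gripper_force: 29.6
```

```bash
python3 -c "
from h import *
go(.4770,.0103,.05,65.5)"
```

```text
t 17.02 pos [0.6368 0.2694 0.0564] ydir 68.22 open 0.3 F [-0.   0.9 -1. ] | turn 2.72 then shift mm [  38.  -302.1    5.1]
```

Call:
{"method": "send_rows", "body": {"steps": [[0.2,0,0,0,2.7],[0.2,6,-50,0,0],[0.2,6,-50,0,0],[0.2,6,-50,0,0],[0.2,6,-50,0,0],[0.2,6,-50,0,0],[0.2,6,-51.5,0,0],[0.2,0,0,20,0],[0.2,0,0,20,0],[0.2,0,0,0,0]]}}

```text
t: 18.27
position: [0.4747, 0.0094, 0.0118]
ee_rot: [-3.14, -0.005, 2.714]
wrist_force: [-0.5, -0.0, -0.6]
opening: 0.3
gripper_force: 29.8
```

Call:
{"method": "send_rows", "body": {"steps": [[0.2,0,0,0,0],[0.2,0,0,0,0]]}}

```text
t: 18.52
position: [0.4778, 0.0094, 0.0141]
ee_rot: [3.141, 0.001, 2.715]
wrist_force: [0.3, 0.1, -1.4]
opening: 0.297
gripper_force: 29.8
```

```bash
python3 -c "
from h import *
go(.4770,.0103,-.0095,65.5)"
```

```text
t 18.52 pos [0.4778 0.0094 0.0141] ydir 65.54 open 0.297 F [ 0.3  0.1 -1.4] | turn 0.04 then shift mm [ 1.2  0.5 23.6]
```

Call:
{"method": "send_rows", "body": {"steps": [[0.2,1,0.5,10,0],[0.2,0,0,8,0],[0.2,0,0,5,0],[0.2,0,0,0,0],[0.2,0,0,0,0],[0.5,0,0,0,0],[0.5,0,0,0,0],[0.5,0,0,0,0]]}}

```text
t: 19.52
position: [0.4767, 0.0101, -0.0092]
ee_rot: [3.141, 0.0, 2.714]
wrist_force: [-0.6, -0.7, -0.4]
opening: 0.499
gripper_force: 0.0
```

Call:
{"method": "send_rows", "body": {"steps": [[0.5,0,0,-20,0],[0.5,0,0,-40,0],[0.5,0,0,0,0]]}}

```text
t: 19.9
position: [0.4792, 0.0098, 0.0533]
ee_rot: [3.139, 0.007, 2.714]
wrist_force: [0.2, 0.1, 0.1]
opening: 0.502
gripper_force: 0.0
```

```bash
python3 -c "
from h import *
go(.5375,-.2929,.05,65.5)"
```

```text
t 19.9 pos [0.4792 0.0098 0.0533] ydir 65.52 open 0.502 F [0.2 0.1 0.1] | turn 0.02 then shift mm [-178.5 -251.3    3.9]
```

Call:
{"method": "send_rows", "body": {"steps": [[0.5,-30,-42,0,0],[0.5,-30,-42,0,0],[0.5,-30,-42,0,0],[0.5,-30,-42,0,0],[0.5,-30,-42,0,0],[0.5,-28.5,-41.3,0,0],[0.5,0,0,0,0],[0.5,0,0,0,0],[0.5,0,0,0,0]]}}

```text
t: 21.02
position: [0.5341, -0.2908, 0.0501]
ee_rot: [3.141, -0.002, 2.715]
wrist_force: [-0.1, -0.2, 0.6]
opening: 0.506
gripper_force: 0.0
```

```bash
python3 -c "
from h import *
go(.5375,-.2929,.003,65.5)"
```

```text
t 21.02 pos [ 0.5341 -0.2908  0.0501] ydir 65.57 open 0.506 F [-0.1 -0.2  0.6] | turn 0.07 then shift mm [-4.1 -0.5 47.1]
```

Call:
{"method": "send_rows", "body": {"steps": [[0.5,-4,-0.5,15,0],[0.5,0,0,15,0],[0.5,0,0,10,0],[0.5,0,0,4,0],[0.5,0,0,0,0],[0.5,0,0,0,0],[0.5,0,0,0,0]]}}

```text
t: 21.9
position: [0.5385, -0.2949, 0.0071]
ee_rot: [-3.142, 0.001, 2.714]
wrist_force: [0.5, 0.4, 0.2]
opening: 0.501
gripper_force: 0.0
```

```bash
python3 -c "
from h import *
go(.5375,-.2929,.003,65.5)"
```

```text
t 21.9 pos [ 0.5385 -0.2949  0.0071] ydir 65.51 open 0.501 F [0.5 0.4 0.2] | turn 0.01 then shift mm [1.8 1.4 4.1]
```

Call:
{"method": "send_rows", "body": {"steps": [[0.5,1.5,1.4,3.5,0],[0.5,0,0,0,0],[0.5,0,0,0,0],[0.1,0,0,0,0],[0.1,0,0,0,0],[0.1,0,0,0,0],[0.1,0,0,0,0],[0.1,0,0,0,0]], "newtons": 40}}

```text
t: 22.9
position: [0.5376, -0.2929, 0.0033]
ee_rot: [3.142, 0.0, 2.714]
wrist_force: [-0.3, -1.5, 1.4]
opening: 0.191
gripper_force: 39.0
```

```bash
python3 -c "
from h import *
go(.5375,-.2929,.003,65.5)"
```

```text
t 22.9 pos [ 0.5376 -0.2929  0.0033] ydir 65.51 open 0.191 F [-0.3 -1.5  1.4] | turn 0.01 then shift mm [ 0.1 -0.   0.3]
```

Call:
{"method": "send_rows", "body": {"steps": [[0.1,0,0,-8,0],[0.1,0,0,-12,0],[0.1,0,0,-12,0],[0.1,0,0,-15,0],[0.1,0,0,-15,0],[0.1,0,0,0,0],[0.1,0,0,0,0]]}}

```text
t: 23.78
position: [0.5372, -0.2926, 0.065]
ee_rot: [3.141, -0.0, 2.714]
wrist_force: [0.4, 0.4, -1.1]
opening: 0.19
gripper_force: 39.0
```

```bash
python3 -c "
from h import *
go(.6378,.0381,.065,65.5)"
```

```text
t 23.77 pos [ 0.5372 -0.2926  0.065 ] ydir 65.51 open 0.19 F [ 0.4  0.4 -1.1] | turn 0.01 then shift mm [4.550e+01 3.426e+02 1.000e-01]
```

Call:
{"method": "send_rows", "body": {"steps": [[0.1,5.7,42.8,0,0],[0.1,5.7,42.8,0,0],[0.1,5.7,42.8,0,0],[0.1,5.7,42.8,0,0],[0.1,5.7,42.8,0,0],[0.1,5.7,42.8,0,0],[0.1,5.7,42.8,0,0],[0.1,5.6,43,0,0],[0.1,0,0,0,0],[0.1,0,0,0,0]]}}

```text
t: 25.02
position: [0.6372, 0.0376, 0.0643]
ee_rot: [-3.14, -0.002, 2.715]
wrist_force: [-0.4, -0.6, 0.0]
opening: 0.192
gripper_force: 39.2
```

Call:
{"method": "send_rows", "body": {"steps": [[0.1,0,0,10,0],[0.1,0,0,0,0],[0.1,0,0,0,0],[0.1,0,0,0,0]]}}

```text
t: 25.52
position: [0.6382, 0.0374, 0.0553]
ee_rot: [3.141, 0.0, 2.714]
wrist_force: [-0.7, 0.5, -0.7]
opening: 0.188
gripper_force: 39.2
```

```bash
python3 -c "
from h import *
go(.6378,.0381,.035,65.5)
S=get_calibration('scene');a,d=snap('scene','s8')
z=.065-.0033-.01+.002
print(proj(S,[[.6378,.0381,.034],[.6378,.0381,z],[.6378,.0381,z+.03]]))
cv2.imwrite('pics/s8c.png',cv2.resize(a[185:245,320:390,::-1],None,fx=8,fy=8,interpolation=2))"
```

```text
t 25.52 pos [0.6382 0.0374 0.0553] ydir 65.48 open 0.188 F [-0.7  0.5 -0.7] | turn -0.02 then shift mm [ 0.6  0.4 20.3]
[[351.64867772 217.059842  ]
 [351.91029911 210.67304027]
 [352.31843898 200.69414991]]
```

View pics/s8c.png

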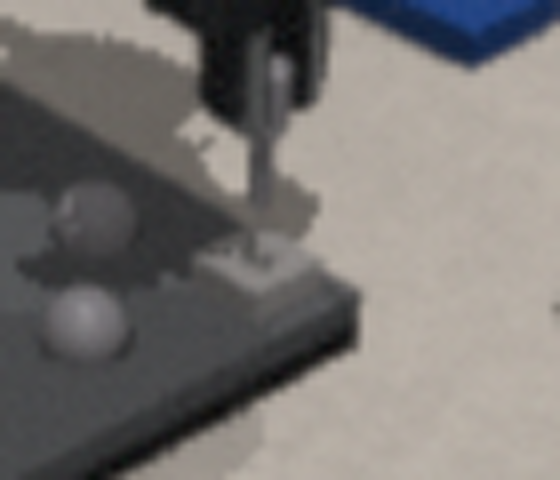

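The shaft is at crop x≈260, with its tip at (352.0,210.9) in the full picture against (351.9,210.7) predicted, so it's aligned over the hole. Descend in stages.

Call:
{"method": "send_rows", "body": {"steps": [[0.1,0.5,0.4,8,0],[0.1,0,0,7,0],[0.1,0,0,0,0],[0.1,0,0,0,0],[0.1,0,0,0,0]]}}

```text
t: 26.2
position: [0.638, 0.0384, 0.0403]
ee_rot: [3.141, 0.0, 2.714]
wrist_force: [-0.2, 0.2, 0.1]
opening: 0.187
gripper_force: 39.2
```

```bash
python3 -c "
from h import *
go(.6378,.0381,.0053,65.5)"
```

```text
t 26.2 pos [0.638  0.0384 0.0403] ydir 65.51 open 0.187 F [-0.2  0.2  0.1] | turn 0.01 then shift mm [ 0.  -0.4 35. ]
```

Call:
{"method": "send_rows", "body": {"steps": [[0.1,0,-0.3,4,0],[0.1,0,0,4,0],[0.1,0,0,4,0],[0.1,0,0,0,0],[0.1,0,0,0,0]]}}

```text
t: 26.82
position: [0.6376, 0.0381, 0.0281]
ee_rot: [3.142, 0.0, 2.714]
wrist_force: [-0.4, -0.7, -0.8]
opening: 0.188
gripper_force: 39.2
```

Free entry (tip about 7 mm inside, no force). I continue to home.

Call:
{"method": "send_rows", "body": {"steps": [[0.1,0,0,5,0],[0.1,0,0,5,0],[0.1,0,0,5,0],[0.1,0,0,4,0],[0.1,0,0,3,0],[0.1,0,0,0,0],[0.1,0,0,0,0],[0.1,0,0,0,0]]}}

```text
t: 27.82
position: [0.6378, 0.0382, 0.0063]
ee_rot: [3.141, 0.0, 2.714]
wrist_force: [-0.8, -0.1, -0.4]
opening: 0.183
gripper_force: 39.2
```

Call:
{"method": "send_rows", "body": {"steps": [[0.1,0,0,1,0],[0.1,0,0,1,0],[0.1,0,0,0,0],[0.1,0,0,0,0]]}}

```text
t: 28.32
position: [0.6379, 0.0382, 0.0052]
ee_rot: [3.141, 0.001, 2.714]
wrist_force: [-1.9, -0.0, 4.3]
opening: 0.191
gripper_force: 39.7
```

Seated at the expected height (5.2 mm against 5.3) with 4 N of contact. A small firm push, then release and retreat.

Call:
{"method": "send_rows", "body": {"steps": [[0.1,0,0,1,0],[0.1,0,0,0,0],[0.1,0,0,-1,0],[0.5,0,0,0,0],[0.5,0,0,0,0],[0.5,0,0,0,0],[0.5,0,0,0,0]]}}

```text
t: 29.2
position: [0.6375, 0.0381, 0.0038]
ee_rot: [-3.142, -0.0, 2.714]
wrist_force: [-0.4, -0.2, -0.3]
opening: 0.499
gripper_force: 0.0
```

Call:
{"method": "send_rows", "body": {"steps": [[0.5,0,0,-15,0],[0.5,0,0,-40,0],[0.5,0,0,-50,0],[0.5,0,-50,0,0],[0.5,0,-50,0,0],[0.5,0,-50,0,0],[0.5,0,-50,0,0],[0.5,0,0,0,0],[0.5,0,0,0,0]]}}

```text
t: 30.32
position: [0.5552, -0.1437, 0.1099]
ee_rot: [3.141, 0.001, 2.713]
wrist_force: [0.5, 0.1, 0.1]
opening: 0.5
gripper_force: 0.0
```

```bash
python3 -c "
from h import *
go(.6378,.0381,.035,65.5)
S=get_calibration('scene');print(proj(S,[.6378,.0381,.056]))
a,d=snap('scene','s9');b,e=snap('top','t9')
u=lambda i,x,y,w,h,k:cv2.resize(i[y:y+h,x:x+w,::-1],None,fx=k,fy=k,interpolation=2)
cv2.imwrite('pics/fin.png',np.hstack([u(a,250,180,130,100,3.5),u(b,275,140,80*130//100,100,3.3)[:350] if 0 else cv2.resize(b[140:265,275:400,::-1],(340,350),interpolation=2)]))"
```

```text
t 30.32 pos [ 0.5552 -0.1437  0.1099] ydir 65.46 open 0.5 F [0.5 0.1 0.1] | turn -0.04 then shift mm [  0.3 199.6  75.1]
[[351.94116981 209.9189108 ]]
```

View pics/fin.png

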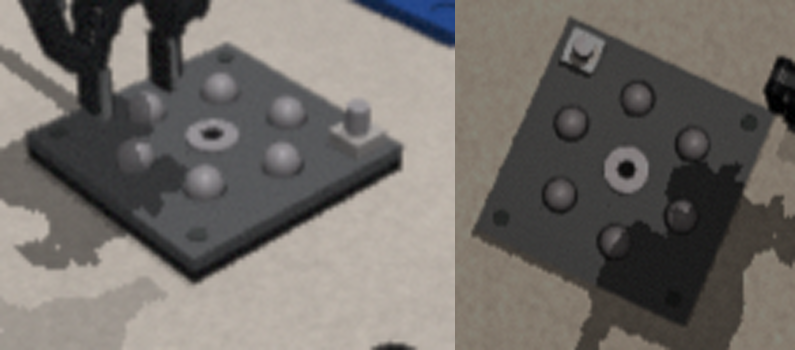

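All six pockets hold balls. The pin head's top is at (352,210), where a fully seated pin predicts (351.9,209.9). The gripper is clear.

```bash
python3 -c "
from bench import *
print(finish_job())"
```

```text
the job is handed in; nothing more can be done
None
```

The job is done and handed in at about 30 s of the 72 s allowed: all six pockets hold a ball, the lock pin is fully home and released, and I did not touch the other things on the bench.

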